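# Stack a round lamp module on the assembly plate

### The job

Build up the lamp module on the round black assembly plate: lay the ribbed aluminium heat sink in the middle of the plate, and the green LED board centred on top of it with its LEDs facing up. Lower both parts into place rather than dropping them, and let go of the finished stack.

Things in the scene. Friction and masses are not known exactly. Their poses are not given: they have to be found in the camera images.
- plate_top (a point): centre of the top face of the assembly plate: a round black steel plate, 140 mm across and 10 mm thick, fixed to the bench (it does not move), with a thin yellow ring 100 mm across printed round its centre. The point lies on the top face, 10 mm above the bench; z points up.
- heatsink_center (a point): centre (half-way up) of the heat sink: a loose plain round aluminium disc, silver with dark grooves round its side and dark straight grooves across its flat top, 60 mm in diameter and 16 mm thick, lying flat on the bench, about 0.12 kg. z is the disc's axis and points up; round, so its yaw does not matter. A brass disc of the same size on the bench is not wanted.
- ledboard_center (a point): centre (half-way up) of the green LED board: a loose rigid round disc, 56 mm in diameter and 10 mm thick, green on top with eight small yellow LEDs in a circle a white connector in the middle and two black chips (these stand about 1 mm proud), black round the lower half of its side, lying flat on the bench LEDs up, about 0.04 kg. z is the disc's axis and points up out of the LED face; its yaw does not matter. A red board of the same size on the bench is not wanted.

How it is judged:
At the end, for the whole second after the job is handed in: The heat sink lies flat on the plate with its centre within 15 mm of the plate's centre; the green LED board lies flat on the heat sink, LEDs up, with its centre within 15 mm of the heat sink's centre (both flat within 10 degrees, directly on one another); both are at rest (horizontal distance between heatsink_center and plate_top below 0.015 m and horizontal distance between ledboard_center and heatsink_center below 0.015 m and z of heatsink_center in the frame of plate_top between 0.004 and 0.012 m and z of ledboard_center in the frame of plate_top between 0.017 and 0.025 m and angle between the z axis of heatsink_center and the z axis of plate_top, either way round below 0.17 rad and angle between ledboard_center's own z axis and vertical below 0.17 rad and linear speed of each of heatsink, ledboard below 0.02 m/s); the robot touches nothing.
It fails at once if the heat sink is dropped (falls freely by more than about 30 mm) (linear speed of heatsink above 0.8 m/s and contact force between the fingers and heatsink below 0.01 N).
It fails at once if the LED board is dropped (falls freely by more than about 30 mm) (linear speed of ledboard above 0.8 m/s and contact force between the fingers and ledboard below 0.01 N).
It also fails if it takes over 53 s, if anything falls off the work surface, if the arm or the gripper's body presses on something with over 40 N, if the wrist force passes 120 N, or if a joint passes its speed limit or range.

### The arm

A 7-joint arm with a two-finger parallel gripper is mounted at the origin on the work surface. World frame = base frame: x ahead of the robot, y to its left, z up, the work surface at z = 0. Lengths are in m, angles in rad, forces in N, time in s.
With the tool pointing down it reaches from about 0.4 to 0.875 m from the base axis. Payload 4.4 kg.
Tool frame: the origin (TCP) lies on the centre line of the jaws, within the pads' length; the fingertips stand nose_length ahead of it and the grasp point (between the pads) lies 5 mm behind it (nose_length is the distance from the TCP to the fingertips, in m); z points along the fingers, x is the direction in which the jaws open and shut, and the axes are right-handed (so a half turn about z gives the same grasp; the last joint's range is limited). The gripper opens to 85 mm and grips with 20 to 120 N. Pads are 22 mm wide; open, the fingers measure 114 mm over their backs; the gripper's body (76 mm by 85 mm) begins 54 mm behind the grasp point. The pads swing forward as they close: fully open they stand 13 mm farther back than shut.
Start: joints at [1.076, 0.628, 0.038, 1.517, -0.027, 0.996, -0.02], TCP at [0.27, -0.591, 0.245] pointing down, gripper open.
Joint ranges: [-3.06, 3.06], [-0.37, 2.12], [-1.25, 1.32], [0.18, 2.47], [-1.1, 4.24], [0.23, 1.98], [-2.94, 2.94]. Speed limits (rad/s): [2.57, 2.57, 3.14, 3.14, 3.14, 3.14, 3.14].

### API

Orientations are given as a rotation vector (axis times angle).
In Python, from station import move_to, movel, move_joints, set_gripper, dwell, solve_ik, sense, read_camera, PlanningError, finish_job, nose_length gives the robot as it stands. The module is installed in compiled form; this text tells all that it offers. Calls block until the motion is done:
- move_to(position, orientation): joint-space move of the TCP to a pose.
- movel(position, ori=None, rate=0.15, f_stop=None): straight line of the TCP; ori=None keeps the orientation; rate is the mean speed in m/s. With f_stop (N) it stops when the force on the tool has changed by that much, and returns True; else False.
- move_joints(angles): joint-space move.
- set_gripper(opening, grip_force=None): finger opening in m; grip_force is the grip in N (None keeps the last); returns when the fingers have stopped.
- dwell(seconds).
- solve_ik(position, orientation): joint angles nearest the present ones, or None.
- sense(): the state.
- read_camera(name): name is "scene" or "top"; returns a dict with "image" (420x560x3 uint8, red, green, blue), "z_map" (420x560 float32, m along the optical axis (not along the pixel's ray), 0 where there is no reading), "fx", "fy", "cx", "cy" (pixels), "dist_coeffs" ([k1, k2, p1, p2, k3] as OpenCV has them; the pictures are not rectified), "T" (4x4, takes a point from camera to world coordinates). Camera axes: x right, y down, z forward; pixel columns grow to the right and rows downward; lengths in m; the calibration is good to about 2 mm. A picture is of the moment at which its call begins.
A pose or a line that the arm cannot do raises PlanningError and nothing moves.
- finish_job(): hands the job in, once; it reports no verdict.
The state is a dict: "time": time; "joint_pos": joint angles; "joint_velocities": joint speeds; "effort": joint torques, N m; "tool_pos": TCP position; "tcp_rot": TCP orientation; "wrist_force": force on the tool from outside, world axes, zero at the start; "wrist_torque": the same for the moment, N m; "opening": finger opening in m.
Only numpy, scipy, OpenCV 4.12 (cv2) and the standard library are available. Lean on these libraries where they do the work, as an engineer would, in place of code of your own. Each camera call takes 0.05 s, during which the arm holds its last target. There are 200 camera calls.

## Working session

There is one attempt and no reset: what is moved stays moved. The work goes in short steps, each a Python script; the robot and the scene stay as the last script left them, time stands still between calls to the robot, and variables do not carry over. Pictures are saved under pics/ and viewed, about 8 in all and at most 12, crops included, and the job is handed in when it is done.

```bash
mkdir -p pics; python3 - <<'E'
from station import *
import cv2,numpy as np
for n in("top","scene"):
    c=read_camera(n); cv2.imwrite(f"pics/{n}0.png",c["image"][:,:,::-1]); np.savez(f"{n}0.npz",**c)
    print(n,c["fx"],c["fy"],c["cx"],c["cy"],c["dist_coeffs"],np.round(c["T"],3).tolist())
s=sense();print(s["time"],s["tcp_rot"],s["opening"],nose_length if not callable(nose_length) else nose_length())
E
```

```text
top 511.4309963756328 511.4309963756328 282.7188412933178 208.53342992886343 [-0.07240856  0.          0.          0.          0.        ] [[0.005, -0.981, 0.195, 0.289], [-1.0, -0.006, -0.004, -0.001], [0.005, -0.195, -0.981, 1.105], [0.0, 0.0, 0.0, 1.0]]
scene 465.57545702136633 465.57545702136633 274.8532869771958 204.30156040408932 [-0.06458054  0.          0.          0.          0.        ] [[-0.791, 0.333, -0.514, 1.042], [0.612, 0.434, -0.661, 0.713], [0.003, -0.837, -0.547, 0.647], [0.0, 0.0, 0.0, 1.0]]
0.1 [-2.64242141e+00  1.69746506e+00  2.23692320e-03] 0.08526327556392659 0.014
```

View pics/top0.png

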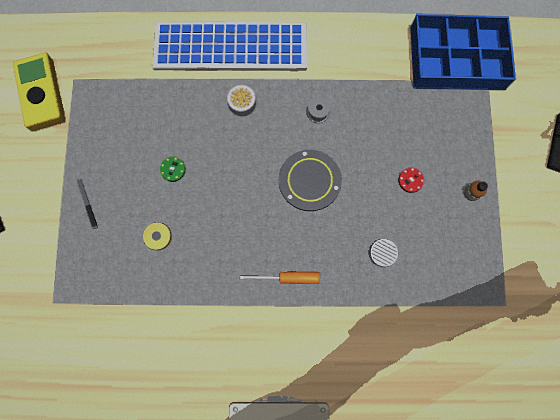

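View pics/scene0.png

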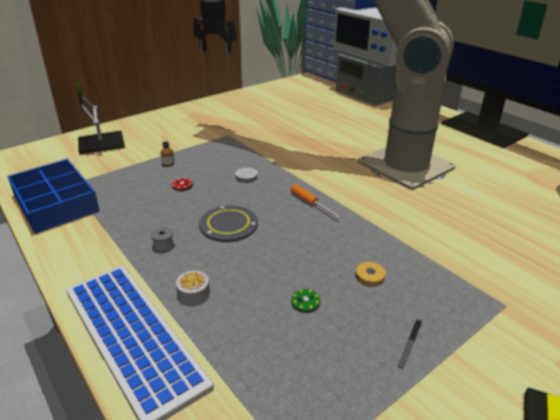

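The top view shows the green board at about (173,168), the heat sink at (384,252) and the plate at (310,180). In the scene view they are at (306,299), (246,174) and (228,222). All are clear of neighbouring objects.

```bash
cat > h.py <<'E'
import cv2,numpy as np
def world(c,uv,z):
    "pixels -> world points on the plane at height z"
    K=np.array([[c["fx"],0,c["cx"]],[0,c["fy"],c["cy"]],[0,0,1.]])
    n=cv2.undistortPoints(np.float64(uv).reshape(-1,1,2),K,np.float64(c["dist_coeffs"])).reshape(-1,2)
    d=np.c_[n,np.ones(len(n))]@c["T"][:3,:3].T; o=c["T"][:3,3]
    return o+d*((z-o[2])/d[:,2])[:,None]
def mask(c,kind):
    h=cv2.cvtColor(np.ascontiguousarray(c["image"]),cv2.COLOR_RGB2HSV).astype(int); H,S,V=h[...,0],h[...,1],h[...,2]
    return {"green":(H>40)&(H<85)&(S>100)&(V>50),"sink":(S<60)&(V>150),"ring":(H>20)&(H<40)&(S>90)&(V>80)}[kind].astype(np.uint8)
def find(c,kind,seed,z,r=30):
    m=mask(c,kind); w=np.zeros_like(m); cv2.circle(w,seed,r,1,-1); m=m*w
    p=np.argwhere(m)[:,::-1]; 
    if len(p)<5: return None
    q=np.float32(world(c,p,z)[:,:2])
    (x,y),rad=cv2.minEnclosingCircle(cv2.convexHull(q)); e=cv2.fitEllipse(cv2.convexHull(q))
    return np.round([x,y,rad*2,*e[0],*e[1]],4)
E
python3 - <<'E'
from h import *
seeds={"top":dict(green=(173,168),sink=(384,252),ring=(310,180)),"scene":dict(green=(306,299),sink=(246,174),ring=(228,222))}
for n in seeds:
    c=dict(np.load(n+"0.npz"))
    for k,z in(("green",.010),("sink",.016),("ring",.010)):
        print(n,k,find(c,k,seeds[n][k],z,{"ring":32,"green":20,"sink":20}[k]))
from station import *
for p in[(.8,0,.1)]: print(solve_ik(p,[np.pi,0,0]))
E
```

```text
top green [0.5972 0.2411 0.0561 0.5972 0.2412 0.0543 0.0553]
top sink [ 0.4119 -0.2234  0.0593  0.4118 -0.2236  0.058   0.0584]
top ring [ 0.574  -0.065   0.1003  0.5741 -0.0654  0.0984  0.0994]
scene green [0.6    0.2413 0.0576 0.5998 0.2418 0.0531 0.0579]
scene sink [ 0.4111 -0.227   0.0598  0.4117 -0.2271  0.0557  0.0585]
scene ring [ 0.5751 -0.0681  0.1046  0.5748 -0.0681  0.1017  0.1028]
[ 0.06666476  1.01645544 -0.23926143  1.10394472  0.23493475  1.04636534
 -0.18032009]
```

```bash
python3 - <<'E'
from station import *
import numpy as np
R=[np.pi,0,0]; x,y=.4115,-.225
set_gripper(.076,40)
move_to([x,y,.09],R)
print(sense()["time"])
movel([x,y,.035],rate=.1)
print(movel([x,y,.002],rate=.02,f_stop=4)); z=sense()["tool_pos"][2]; print("contact z",z)
movel([x,y,z+.0085],rate=.03)
set_gripper(.03,40); s=sense(); print(s["opening"],s["tool_pos"],s["wrist_force"],s["time"])
movel([x,y,.10]); s=sense(); print(s["opening"],s["wrist_force"],s["time"])
import cv2
c=read_camera("scene"); cv2.imwrite("pics/s1.png",cv2.resize(c["image"][60:260,120:400,::-1],None,fx=2,fy=2))
E
```

```text
1.9167Traceback (most recent call last):
  File "<stdin>", line 8, in <module>
station.PlanningError: the arm cannot follow that straight line within its joint ranges
```

```bash
python3 - <<'E'
from station import *
import numpy as np
from scipy.spatial.transform import Rotation as Ro
print(np.round(sense()["joint_pos"],2))
for a in range(0,180,20):
    R=(Ro.from_euler("z",a,degrees=True)*Ro.from_rotvec([np.pi,0,0])).as_rotvec()
    print(a,*[None if q is None else np.round(q,2).tolist() for q in[solve_ik([.4115,-.225,z],R) for z in(.1,.035,.015)]])
E
```

```text
[ 0.52  0.76 -0.11  2.16  0.32  0.24  0.12]
0 [0.57, 0.63, -0.19, 2.13, 0.29, 0.4, 0.15] [0.52, 0.76, -0.11, 2.16, 0.32, 0.24, 0.12] [0.66, 0.82, -0.33, 2.16, 0.9, 0.31, -0.45]
20 [0.64, 0.64, -0.29, 2.13, 0.42, 0.43, 0.36] [0.56, 0.76, -0.17, 2.16, 0.48, 0.26, 0.31] [0.58, 0.8, -0.2, 2.16, 0.65, 0.24, 0.14]
40 [0.71, 0.65, -0.39, 2.13, 0.55, 0.46, 0.59] [0.61, 0.76, -0.25, 2.16, 0.63, 0.29, 0.51] [0.6, 0.81, -0.24, 2.16, 0.74, 0.25, 0.41]
60 [0.77, 0.66, -0.49, 2.13, 0.65, 0.5, 0.83] [0.66, 0.77, -0.33, 2.16, 0.77, 0.33, 0.72] [0.63, 0.81, -0.28, 2.16, 0.82, 0.28, 0.68]
80 [0.83, 0.68, -0.58, 2.13, 0.74, 0.54, 1.09] [0.72, 0.79, -0.42, 2.15, 0.9, 0.38, 0.95] [0.68, 0.82, -0.36, 2.16, 0.94, 0.32, 0.92]
100 [0.89, 0.71, -0.67, 2.13, 0.82, 0.59, 1.36] [0.79, 0.81, -0.52, 2.15, 1.0, 0.44, 1.21] [0.75, 0.84, -0.46, 2.16, 1.05, 0.39, 1.16]
120 [0.95, 0.74, -0.77, 2.12, 0.9, 0.64, 1.64] [0.85, 0.84, -0.62, 2.15, 1.08, 0.51, 1.48] [0.82, 0.86, -0.56, 2.15, 1.14, 0.46, 1.42]
140 [1.0, 0.77, -0.85, 2.12, 0.96, 0.7, 1.93] [0.91, 0.87, -0.72, 2.15, 1.15, 0.59, 1.77] [0.88, 0.9, -0.67, 2.15, 1.2, 0.54, 1.72]
160 [1.03, 0.8, -0.92, 2.12, 1.0, 0.74, 2.23] [0.94, 0.89, -0.77, 2.15, 1.17, 0.62, 2.09] [0.91, 0.91, -0.71, 2.15, 1.23, 0.58, 2.04]
```

```bash
cat >> h.py <<'E'
from station import *
from scipy.spatial.transform import Rotation as Ro
R=(Ro.from_euler("z",100,degrees=True)*Ro.from_rotvec([np.pi,0,0])).as_rotvec()
def grasp(x,y,lift,up=.10):
    set_gripper(.076,40); move_to([x,y,.10],R); movel([x,y,.032],rate=.1)
    print("hit",movel([x,y,.005],rate=.02,f_stop=4)); z=sense()["tool_pos"][2]; print("contact z",z)
    movel([x,y,z+lift],rate=.03)
    set_gripper(.03,40); s=sense(); print(s["opening"],s["tool_pos"],s["wrist_force"],s["time"])
    movel([x,y,up]); s2=sense(); print(s2["opening"],s2["wrist_force"],s2["time"])
    return s["tool_pos"][2]
E
python3 - <<'E'
from h import *
movel([.4115,-.225,.09])
print(grasp(.4115,-.225,.0085))
c=read_camera("scene"); cv2.imwrite("pics/s1.png",cv2.resize(c["image"][60:260,120:400,::-1],None,fx=2,fy=2))
E
```

```text
hit False
contact z 0.005081728699131708
0.05867967619851553 [ 0.41146349 -0.22500384  0.01391922] [-0.74911429 -0.13954643  5.35328822] 7.525
0.05827668751153507 [-0.97941688  0.13087548 -2.23607494] 8.25
0.01391922473687562
```

View pics/s1.png

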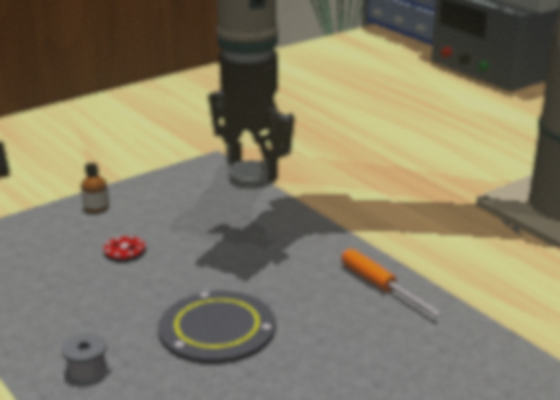

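The disc is held between the jaws at crop position (250,172). Next I'll place it on the plate.

```bash
python3 - <<'E'
from h import *
x,y=.5745,-.0665
move_to([x,y,.10],R); movel([x,y,.032],rate=.1)
print(movel([x,y,.021],rate=.012,f_stop=4)); s=sense(); print(s["tool_pos"],s["wrist_force"],s["opening"])
set_gripper(.076); movel([x,y,.10]); move_to([.58,.15,.15],R); print(sense()["time"])
c=read_camera("top"); cv2.imwrite("pics/t2.png",cv2.resize(c["image"][100:300,130:410,::-1],None,fx=2,fy=2)); np.savez("top2.npz",**c)
print(find(c,"sink",(308,180),.026,24),find(c,"ring",(310,180),.01,32))
c=read_camera("scene"); cv2.imwrite("pics/s2.png",cv2.resize(c["image"][160:360,120:400,::-1],None,fx=2,fy=2)); np.savez("scene2.npz",**c)
print(find(c,"sink",(228,214),.026,24),find(c,"ring",(228,222),.01,32))
E
```

```text
True
[ 0.57446497 -0.06652682  0.02398517] [-0.41651092 -0.5259161   4.47556771] 0.0580458460850615
12.575
None None
[ 0.5956 -0.0704  0.1008  0.5848 -0.0636  0.059   0.1244] [ 0.5743 -0.0682  0.1048  0.5744 -0.0683  0.1021  0.1041]
```

View pics/t2.png

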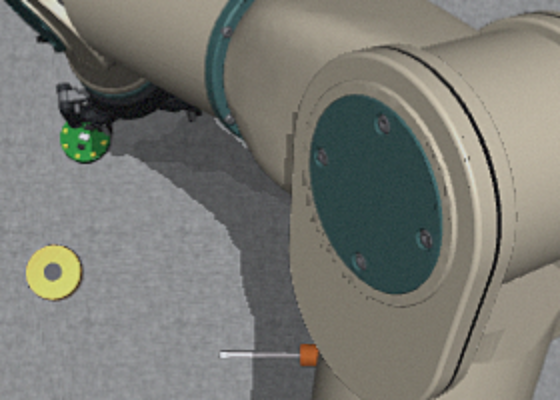

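View pics/s2.png

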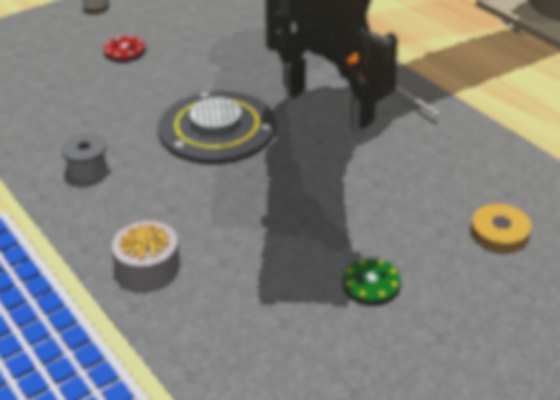

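```bash
python3 - <<'E'
from h import *
c=dict(np.load("scene2.npz")); print(find(c,"sink",(228,216),.026,16))
print(grasp(.598,.2415,.008,.11))
c=read_camera("scene"); cv2.imwrite("pics/s3.png",cv2.resize(c["image"][160:360,180:460,::-1],None,fx=2,fy=2))
c=read_camera("top"); print(find(c,"sink",(309,177),.026,18))
E
```

```text
[ 0.5748 -0.0754  0.0734  0.5737 -0.0728  0.0574  0.0748]
hit False
contact z 0.005130795307975271
0.05361833444274529 [0.59807512 0.24154459 0.01354223] [-0.58823306 -0.02895336  5.28796876] 16.4833
0.05399489432235957 [ 0.34414563 -0.18196863 -1.29705732] 17.275
0.013542229541612083
None
```

View pics/s3.png

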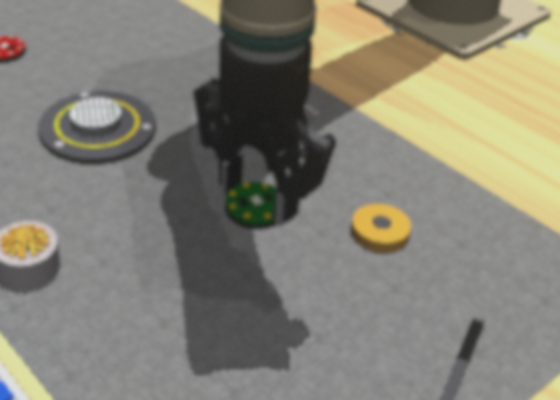

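The scene view shows the board gripped level with its LEDs up, at crop position (255,203). The heat sink sits inside the yellow ring at crop position (95,112). Next I'll place the board.

```bash
python3 - <<'E'
from h import *
c=dict(np.load("scene2.npz")); print(world(c,[[227.5,215.8]],.026))
x,y=.5745,-.0665
move_to([x,y,.11],R); movel([x,y,.047],rate=.1)
print(movel([x,y,.0365],rate=.012,f_stop=3)); s=sense(); print(s["tool_pos"],s["wrist_force"],s["opening"])
set_gripper(.076); movel([x,y,.12]); move_to([.45,-.35,.25],R); print(sense()["time"])
for n,sd,(u,v) in(("top",(308,177),(240,110)),("scene",(228,211),(160,140))):
    c=read_camera(n); np.savez(n+"4.npz",**c)
    print(n,find(c,"green",sd,.036,24),find(c,"ring",sd,.01,36))
    cv2.imwrite(f"pics/{n}4.png",cv2.resize(c["image"][v:v+140,u:u+140,::-1],None,fx=4,fy=4,interpolation=cv2.INTER_CUBIC))
E
```

```text
[[ 0.57627837 -0.06602679  0.026     ]]
True
[ 0.57445642 -0.06657019  0.03952785] [0.08472023 0.03096993 4.04004065] 0.053849135324694285
22.2833
top [ 0.5737 -0.0653  0.0562  0.5738 -0.066   0.0532  0.0555] [ 0.574  -0.0651  0.1003  0.5742 -0.0654  0.0983  0.0997]
scene [ 0.5762 -0.0655  0.0582  0.5764 -0.0652  0.0552  0.0569] [ 0.5706 -0.073   0.1155  0.5726 -0.0719  0.1     0.1168]
```

View pics/top4.png

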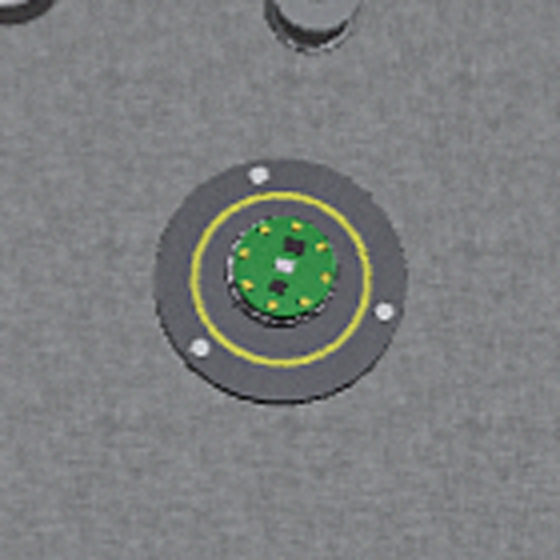

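View pics/scene4.png

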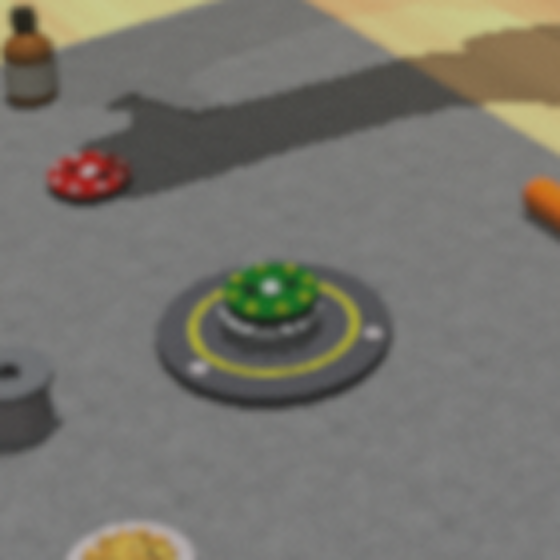

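The board lies level on the heat sink at crop position (283,268) in the top view, centred inside the ring. The measured offsets are within about 2 mm and the arm is clear, so I'm handing in.

```bash
python3 -c "
from station import *
dwell(.3);finish_job();print(sense()['time'])"
```

```text
the job is handed in; nothing more can be done
the job is handed in; nothing more can be done
```

The stack is built and handed in: the heat sink is on the plate, the green LED board is on top with its LEDs up, and the gripper has let go and moved away. The arm took about 23 s of the 53 s allowed. No verdict is reported.

**What I did:** I located the parts with both cameras. I then lowered each part until contact was felt, about 4 N, at the height expected for a properly seated part (tool at 0.0240 m and 0.0395 m).

**Last checks:**

| Check | Result |
|---|---|
| Board centre to plate ring, top camera | less than 1 mm |
| Board centre, scene camera | about 2 mm from the target position |
| Heat sink centre, read by hand from the scene picture | about 2 mm from the target position |
| Board attitude, both pictures | level, LEDs up |

**What failed or disagreed:**
- **First descent:** the first straight-line move to the heat sink was refused because of joint ranges. I turned the gripper by 100° and it worked.
- **Bench contact:** the touch search found no bench contact, so I set the grasp height from the finger geometry instead.
- **Heat sink after placing:** the automatic heat sink fits were unusable. The arm hid it from the top camera, and the scene fit picked up other bright spots.
- **Last ring fit:** the scene camera's last ring fit was also contaminated (0.117 m across instead of 0.100 m), so I ignored it.

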